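# Load the shaker and lock its clamp bar

## Task

Load the shaker: stand the square bottle and the round jar upright in the channel on its platform, in one row with the metal block that is already there, between the fixed end stop and the sliding clamp bar. Then push the clamp bar along until the whole row is packed snugly against the end stop with no gaps left, and finally turn the knob on the clamp bar clockwise until it clicks past its detent into the locked position. Leave the tip box, the pen cup and the wash bottle where they are.

Things in the scene. Friction and masses are not known exactly. Their poses are not given: they have to be found in the camera images.
- shaker: Low bench shaker, blue with aluminium platform, 180 x 370 (y) x 60 mm high, fixed. Origin: centre of its underside; y runs along the channel to the end stop. Platform top at z = 60 mm. Two rails along y, 14 mm high, 8 mm thick, leave a channel 76 mm wide, centred on x = 0. End stop: steel wall 40 mm high, 92 wide, 10 thick, inner face at y = 165 mm; the clamp bar is at the -y end.
- row_end (a point): Foot of the end stop's inner face, mid-channel, on the platform top (shaker frame 0, 165, 60 mm). Same axes as the shaker.
- clamp (a joint): Slide of the clamp bar (m), grows along shaker +y towards the end stop. 0 = fully open, limit 0.10, starts at 0 to 0.015. Its pushing face is at shaker y = -45 mm + this value. It stays where left; sliding takes about 3 N alone, 6 to 12 N with the row. With block, bottle and jar (158 mm together) packed without gaps it stops at about 0.052.
- clamp_face (a point): Centre of the steel clamp bar's pushing face (looks to shaker +y), 20 mm above the platform. The face is an upright wall 74 mm wide, 10 mm thick, its top 40 mm above the platform. Behind it the bar is a flat slab 12 mm high reaching 115 mm back (-y) from the face, with the knob 80 mm behind the face. Shaker's axes.
- knob_grip (a point): On the knob's upright axis at grip height, 48 mm above the platform (108 mm above the bench), on the shaker's x = 0, 80 mm behind the clamp face. Black knob: 42 mm round skirt, bar grip 42 mm long, 14 mm thick, its top 58 mm above the platform. Turns with the knob: its x axis lies along the bar grip, a white pointer at the -x end. The clamp bar can be pushed by gripping it.
- knob (a joint): Knob angle (rad), grows clockwise seen from above. 0 at the start = unlocked (bar grip along shaker x, pointer to shaker -x); 1.2 = locked; stops at both; two black ticks mark these. Spring detent, dead point half-way: takes about 0.1 N m; released short of 0.6 it springs back to 0, past it it snaps to 1.2. It rides on the clamp bar.
- bottle: Square white plastic bottle with a round grey cap, loose, about 0.2 kg. Body 52 x 52 mm and 70 mm high, faces square to its x and y axes; 34 mm wide cap on a neck, 90 mm high in all. Origin: centre of its underside, z up. Must stand square to the channel to fit snugly.
- jar: Round white jar with a grey lid of the same width, loose, about 0.18 kg, 56 mm diameter, 70 mm high. Origin: centre of its underside, z up.
- block: Aluminium tube block with six dark wells on top, loose, 0.3 kg, 56 (x) x 50 (y) x 45 mm high, standing in the channel 0 to 8 mm from the end stop. Origin: centre of its underside, z up, axes about those of the shaker.
- tipbox: Bystander: clear box with red top and white tips, 75 x 110 x 57 mm, loose, origin at the centre of its underside.
- pencup: Bystander: green cup with pens, 76 mm diameter, 130 mm high with pens, loose, origin at the centre of its underside.
- washbottle: Bystander: round white bottle, 60 mm diameter, 150 mm high, loose, origin at the centre of its underside.
Mind the look-alikes: they are no part of the job. What is shaped like the bottle but yellow is not meant.

How it is judged:
By the outcome, as a careful person would: the job done as asked, in the order asked, and still so for the second after the job is handed in, with the robot touching nothing.
It also fails if it takes over 72 s, if anything falls off the work surface, if the arm or the gripper's body presses on something with over 40 N, if the wrist force passes 120 N, or if a joint passes its speed limit or range.

## Robot

A 6-joint arm with a two-finger parallel gripper is mounted at the origin on the work surface. World frame = base frame: x ahead of the robot, y to its left, z up, the work surface at z = 0. Lengths are in m, angles in degrees, forces in N, time in s.
With the tool pointing down it reaches from about 0.275 to 0.725 m from the base axis. Payload 15.9 kg.
Tool frame: the origin (TCP) lies at the very end of the fingers, on their centre line; the grasp point (between the pads) lies 19 mm behind it (manip.grasp_offset is the distance from the TCP to the grasp point, in m); z points along the fingers, y is the line along which they close (so a half turn about z gives the same grasp; the last joint's range is limited). The gripper opens to 85 mm and grips with 20 to 120 N. Pads are 22 mm wide; open, the fingers measure 114 mm over their backs; the gripper's body (76 mm by 85 mm) begins 54 mm behind the grasp point. The pads swing forward as they close: fully open they stand 13 mm farther back than shut.
Start: joints at [69.672, 12.198, -1.971, 75.831, 0, 90], TCP at [0.174, 0.469, 0.231] pointing down, gripper open.
Joint ranges: [-170.91, 170.91], [-42.67, 98.43], [-65.05, 77.54], [-120.47, 116.71], [-90, 82.35], [-180, 180]. Speed limits (degrees/s): [108.29, 108.29, 136.94, 147.25, 180, 180].

## Interface

Orientations are given as a 3x3 rotation matrix whose columns are the frame's x, y, z axes.
In Python, from workcell import manip, imaging, order gives the robot as it stands. The module is installed in compiled form; this text tells all that it offers.
- The arm moves only by the tool carry_out, never from a script. Its arguments are lists of equal length, an entry for each row: "xyz": the shift along the tool's x, y, z as a fraction of full scale, a list of three; "spin": the turn about the tool's z as a fraction of full scale. A call has 1 to 8 rows; each row shifts and turns the commanded pose from where the row before left it, along the tool's axes as they then stand; what a row does not reach is not made up. Full scale, the value 1, is 80 mm for a shift and 120 degrees for a turn. A row lasts 1/10 s, in which the tool goes at most 50 mm and 8.59 degrees, less where a joint would pass 70% of its speed; a pose out of reach is approached as far as the arm can. A call with a number of a shift or a turn outside -1 to 1 is refused whole. A call with a gripper value outside its range is refused whole. "jaw" is the closure, from 0 (fully open) to 1 (shut), set as the call begins (left out, the last holds). The fingers move at their own pace and stop on an object; the grip force is fixed at half the most. Time passes only in rows, so rows that do not move let the fingers close. It gives the time, the measured TCP pose, the force, the opening and the grip force at its end, in the units of the state.
- manip.sense(): the state, without advancing time (a new reading comes with each control period).
- imaging.camera(name): name is "scene" or "top" or "wrist"; returns the picture (400x640x3 uint8, blue, green, red); there is no depth.
- imaging.camera_info(name): a dict with "fx", "fy", "cx", "cy" (pixels), "R" (3x3) and "t" (3): a world point X has camera coordinates R X + t. Camera axes: x right, y down, z forward; pixel columns grow to the right and rows downward; lengths in m; the calibration is good to about 2 mm. A picture is of the moment at which its call begins: read the wrist's pose just before it. camera_info takes no time and is no camera call; for the wrist camera it gives the pose at the moment of the call.
- order.sign_off(): hands the job in; it is judged then, once.
The state is a dict: "t": time; "joint_positions": joint angles; "qvel": joint speeds; "effort": joint torques, N m; "tcp_pos": TCP position; "eef_rot": TCP orientation; "force": force on the tool from outside, world axes, zero at the start; "ft_torque": the same for the moment, N m; "opening": opening from 0.0 (shut) to 1.0 (fully open); "finger_force": force on a finger pad.
Only numpy, scipy, OpenCV 4.12 (cv2) and the standard library are available. Lean on these libraries where they do the work, as an engineer would, in place of code of your own. Each camera call takes 0.05 s, during which the arm holds its last target. There are 200 camera calls.

## Working session

There is one attempt and no reset: what is moved stays moved. The work goes in short steps, Python scripts to look and compute and a tool call to move; the robot and the scene stay as the last step left them, time stands still between calls to the robot, and variables do not carry over. Pictures are saved under pics/ and viewed, at most 10 in all, crops included, and the job is handed in when it is done.

Besides the shell and the picture viewer there is one more tool, called after "Emit:" by a JSON object that holds its "api" and its "payload", one argument or row to a line. carry_out: Moves the arm, as the interface text tells. Shift numbers are shares of 80 mm and turn numbers shares of 120 degrees, none past 1 either way. Its arguments: {"type":"object","properties":{"xyz":{"type":"array"},"spin":{"type":"array"},"jaw":{"type":"number"}},"required":["xyz","spin"]}

```bash
mkdir -p pics; python3 - <<'E'
from workcell import manip, imaging
import cv2,numpy as np
np.set_printoptions(precision=4,suppress=True)
for n in("top","scene"):
    cv2.imwrite(f"pics/{n}0.png",imaging.camera(n)); print(n,imaging.camera_info(n))
s=manip.sense();print(s)
print(manip.grasp_offset)
E
```

```text
top {'fx': 367.85335184568527, 'fy': 367.85335184568527, 'cx': 322.37362668075355, 'cy': 197.67360240439797, 'R': array([[-0.0273, -0.9996, -0.0006],
       [-0.9799,  0.0268, -0.1975],
       [ 0.1974, -0.0048, -0.9803]]), 't': array([0.0774, 0.5739, 0.9588])}
scene {'fx': 507.8044138306614, 'fy': 507.8044138306614, 'cx': 317.76300799280415, 'cy': 196.97038884212768, 'R': array([[ 0.3226,  0.9465,  0.0073],
       [ 0.7454, -0.2493, -0.6182],
       [-0.5833,  0.2049, -0.786 ]]), 't': array([-0.2407, -0.3447,  1.8891])}
{'t': 0.1, 'joint_positions': array([69.6727, 12.2196, -2.0037, 75.8317, -0.0002, 89.9992]), 'qvel': array([-0.0145,  0.0059,  0.1197, -0.063 , -0.0153,  0.046 ]), 'effort': array([  0.0035, -68.7248,  48.7806,   0.0121,   0.0004,   0.    ]), 'tcp_pos': array([0.1736, 0.4686, 0.2309]), 'eef_rot': array([[-0.9377,  0.3474, -0.0003],
       [ 0.3474,  0.9377, -0.0009],
       [-0.    , -0.001 , -1.    ]]), 'force': array([-0.1222, -0.6371,  0.2557]), 'ft_torque': array([0.0109, 0.0515, 0.0279]), 'finger_force': 0.0, 'opening': 0.9971083372613309}
0.0187
```

View pics/top0.png

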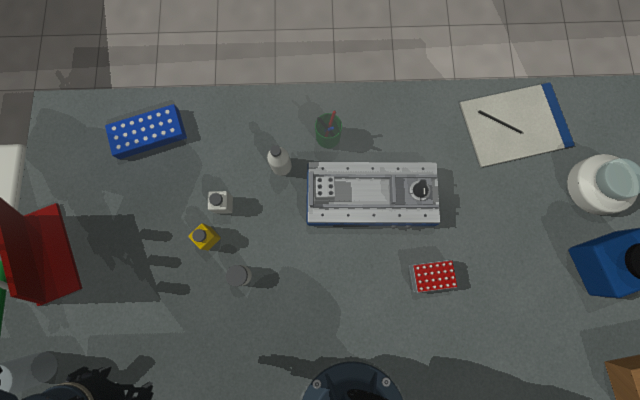

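View pics/scene0.png

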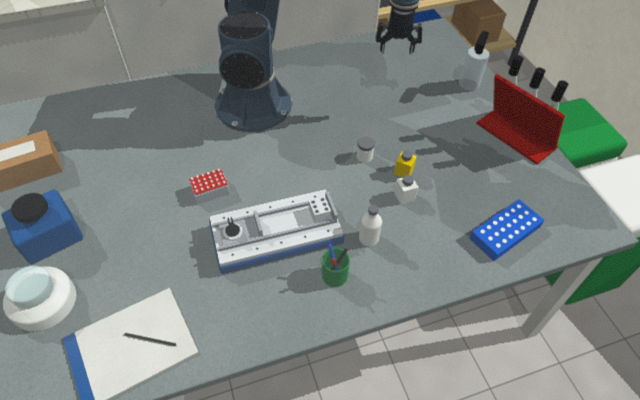

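The top view shows the shaker at about (373,193) with the end stop on the left and the knob at (420,189). The white bottle is at (218,202), the yellow decoy at (203,237), the jar at (238,275), the wash bottle at (279,160), the pen cup at (328,130) and the tip box at (435,277). The scene view agrees with this.

```bash
cat > h.py <<'E'
import numpy as np,cv2
np.set_printoptions(precision=4,suppress=True)
from workcell import manip, imaging, order
def ray(ci,u,v,z):
    d=ci["R"].T@np.array([(u-ci["cx"])/ci["fx"],(v-ci["cy"])/ci["fy"],1]); c=-ci["R"].T@ci["t"]
    return c+d*(z-c[2])/d[2]
def proj(ci,X):
    p=ci["R"]@np.array(X)+ci["t"]; return np.array([ci["fx"]*p[0]/p[2]+ci["cx"],ci["fy"]*p[1]/p[2]+ci["cy"]])
def rel(goal):
    """shift in tool axes (m) from present TCP to world goal"""
    s=manip.sense(); return s["eef_rot"].T@(np.array(goal)-s["tcp_pos"])
E
python3 - <<'E'
from h import *
a=cv2.imread("pics/top0.png");b=cv2.imread("pics/scene0.png")
c1=cv2.resize(a[145:295,185:455],None,fx=2.96,fy=2.96,interpolation=cv2.INTER_CUBIC)
cv2.imwrite("pics/c1.png",c1)
ci=imaging.camera_info("top")
for n,u,v,z in [("bottle cap",217,200,.09),("jar lid",236,272,.07),("knob",420,189,.118),("shakerTL",307,163,.06),("TR",438,163,.06),("BR",439,221,.06),("BL",307,221,.06)]: print(n,ray(ci,u,v,z))
E
```

```text
bottle cap [0.5706 0.3432 0.09  ]
jar lid [0.3808 0.2935 0.07  ]
knob [ 0.5796 -0.1929  0.118 ]
shakerTL [0.6757 0.1022 0.06  ]
TR [ 0.6656 -0.2654  0.06  ]
BR [ 0.5019 -0.2535  0.06  ]
BL [0.5117 0.1053 0.06  ]
```

View pics/c1.png

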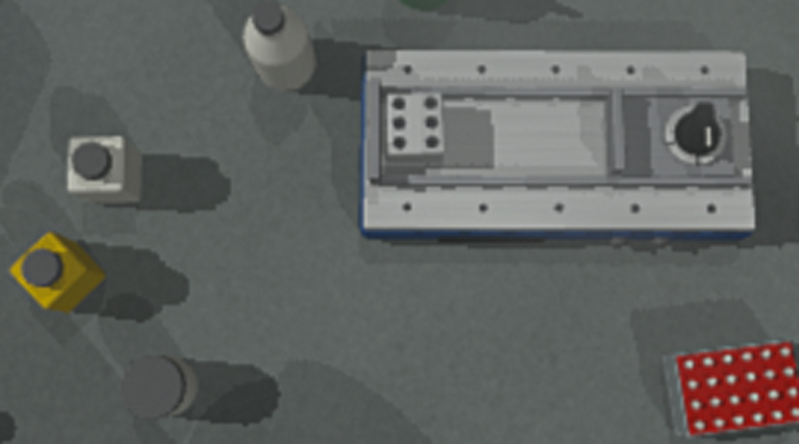

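The crop shows the shaker almost aligned with world y. The block with its wells sits against the stop, the clamp wall is at about crop (615,130), the bottle cap is at (93,160) and the jar lid is at (153,385). Next I'll move above the bottle.

Emit:
{"api": "carry_out", "payload": {
  "xyz": [
    [-0.5,0.03,0],
    [-0.5,0.03,0],
    [-0.5,0.03,0],
    [-0.5,0.03,0],
    [-0.5,0.03,0],
    [-0.5,0.03,0],
    [-0.5,0.03,0],
    [-0.5,0.03,0]
  ],
  "spin": [0,0,0,0,0,0,0,0]
}}

```text
t: 0.9
tcp_pos: [0.4818, 0.3748, 0.231]
eef_rot: [[-0.938, 0.347, -0.0], [0.347, 0.938, -0.0], [0.0, -0.0, -1.0]]
force: [-0.0, 1.2, -0.0]
opening: 1.003
finger_force: 0.0
```

Emit:
{"api": "carry_out", "payload": {
  "xyz": [
    [0,0,0],
    [0,0,0],
    [0,0,0],
    [0,0,0],
    [0,0,0],
    [0,0,0],
    [0,0,0],
    [0,0,0]
  ],
  "spin": [0.07,0.07,0.07,0.07,0.07,0.07,0.07,0.07]
}}

```text
t: 1.7
tcp_pos: [0.4803, 0.3756, 0.2309]
eef_rot: [[-0.037, 0.999, -0.001], [0.999, 0.037, -0.0], [-0.0, -0.001, -1.0]]
force: [0.2, -0.2, 0.3]
opening: 0.999
finger_force: 0.0
```

```bash
python3 - <<'E'
from h import *
s=manip.sense();ci=imaging.camera_info("wrist");cv2.imwrite("pics/w0.png",imaging.camera("wrist"))
print(s["tcp_pos"],s["joint_positions"],s["eef_rot"]);print(ci)
E
```

```text
[0.4803 0.3756 0.2309] [ 38.0244  25.8001  16.9662  81.2107  -0.001  125.8982] [[-0.0371  0.9993 -0.0006]
 [ 0.9993  0.0371 -0.0005]
 [-0.0005 -0.0006 -1.    ]]
{'fx': 279.76245165367965, 'fy': 279.76245165367965, 'cx': 322.9439397749074, 'cy': 200.37446122003968, 'R': array([[ 0.9993,  0.0369, -0.0006],
       [ 0.0357, -0.9622,  0.2698],
       [ 0.0094, -0.2697, -0.9629]]), 't': array([-0.493 ,  0.3085,  0.4751])}
```

View pics/w0.png

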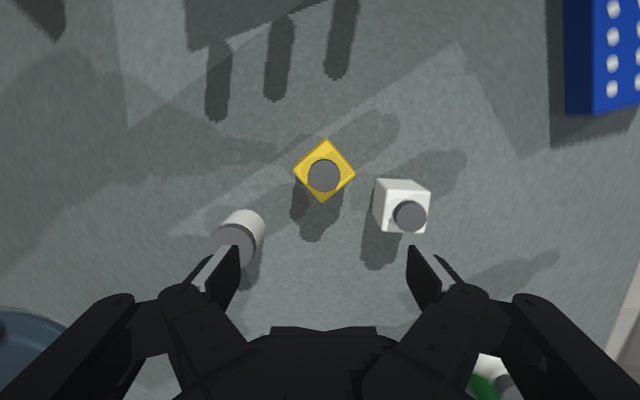

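In the wrist view the white bottle's cap is at (410,216), the yellow decoy's cap at (324,175) and the jar's lid at (237,240).

```bash
python3 - <<'E'
from h import *
s=manip.sense();ci=imaging.camera_info("wrist");im=cv2.imread("pics/w0.png")
print("bottle cap",ray(ci,410,216,.09),"yellow cap",ray(ci,324,175,.09),"jar lid",ray(ci,237,240,.07))
g=im[165:250,360:440]; hsv=cv2.cvtColor(g,cv2.COLOR_BGR2HSV)
m=((hsv[...,2]>115)&(hsv[...,1]<45)).astype(np.uint8)
c=max(cv2.findContours(m,0,2)[0],key=cv2.contourArea)
h=cv2.convexHull(c); a=cv2.approxPolyDP(h,2.5,True)[:,0]+[360,165]
for p in a: print(p,ray(ci,*p,.07)[:2],ray(ci,*p,.0)[:2])
cv2.imwrite("pics/b.png",cv2.resize(g,None,fx=6,fy=6,interpolation=cv2.INTER_CUBIC))
E
```

```text
bottle cap [0.5735 0.3488 0.09  ] yellow cap [0.4802 0.3908 0.09  ] jar lid [0.3804 0.307  0.07  ]
[361 166] [0.5205 0.3981] [0.5303 0.3877]
[399 165] [0.5618 0.4003] [0.5811 0.3905]
[439 194] [0.6099 0.369 ] [0.6402 0.3519]
[439 249] [0.6192 0.302 ] [0.6517 0.2694]
[398 249] [0.5706 0.3006] [0.592  0.2678]
[381 230] [0.5485 0.3241] [0.5647 0.2967]
[360 193] [0.5213 0.3678] [0.5313 0.3504]
```

View pics/b.png

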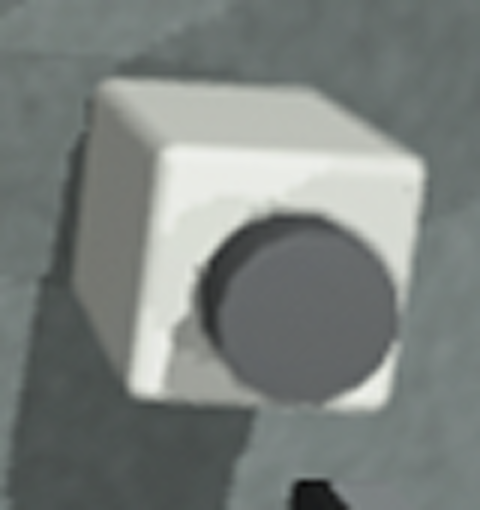

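The crop shows the body's top face with corners at crop px (158,145), (425,160), (385,410) and (130,400).

```bash
python3 - <<'E'
from h import *
ci=imaging.camera_info("wrist");ct=imaging.camera_info("top")
P=np.array([ray(ci,360+u/6,165+v/6,.07)[:2] for u,v in [(158,145),(425,160),(385,410),(130,400)]])
print(P,P.mean(0));d=np.roll(P,-1,0)-P;print(np.linalg.norm(d,axis=1),np.degrees(np.arctan2(d[:,1],d[:,0]))%90)
print("cap",ray(ci,360+308/6,165+310/6,.09))
# top view: shaker features
f=lambda u,v,z:ray(ct,185+(u+.5)/2.96-.5,145+(v+.5)/2.96-.5,z)[:2]
for n,u,v,z in [("TL",366,50,.06),("TR",745,52,.06),("BR",755,230,.06),("BL",362,229,.06),("botcap",93,161,.09),("jar",153,386,.07),("yellow",42,268,.09),("knob bar",697,132,.118),("knobskirt",695,133,.09),("clampwall",616,132,.1),("block",414,122,.105),("wash cap",268,20,.15)]: print(n,f(u,v,z))
E
```

```text
[[0.5504 0.373 ]
 [0.6004 0.3715]
 [0.5991 0.3214]
 [0.5494 0.3221]] [0.5748 0.347 ]
[0.05   0.0501 0.0497 0.0509] [88.268  88.6112 89.1628 88.9295]
cap [0.575  0.3481 0.09  ]
TL [0.6798 0.0984]
TR [ 0.668 -0.261]
BR [ 0.4981 -0.2552]
BL [0.5088 0.1055]
botcap [0.5732 0.3457]
jar [0.3729 0.2924]
yellow [0.4778 0.3879]
knob bar [ 0.5789 -0.1932]
knobskirt [ 0.5841 -0.1991]
clampwall [ 0.5848 -0.1256]
block [0.5978 0.0554]
wash cap [0.6816 0.1801]
```

Emit:
{"api": "carry_out", "payload": {
  "xyz": [
    [-0.2,0.58,0],
    [-0.195,0.59,0],
    [0,0,0.5],
    [0,0,0.5],
    [0,0,0.5],
    [0,0,0.5],
    [0,0,0.4],
    [0,0,0.15]
  ],
  "spin": [0,0.028,0,0,0,0,0,0]
}}

```text
t: 2.55
tcp_pos: [0.5734, 0.347, 0.0236]
eef_rot: [[0.013, 1.0, -0.004], [1.0, -0.013, -0.003], [-0.003, -0.004, -1.0]]
force: [-0.4, -1.5, -0.4]
opening: 1.001
finger_force: 0.0
```

Emit:
{"api": "carry_out", "payload": {
  "xyz": [
    [0,0,0],
    [0,0,0],
    [0,0,0],
    [0,0,0],
    [0,0,0],
    [0,0,0],
    [0,0,0],
    [0,0,0]
  ],
  "spin": [0,0,0,0,0,0,0,0],
  "jaw": 1
}}

```text
t: 3.35
tcp_pos: [0.5764, 0.3489, 0.0295]
eef_rot: [[0.015, 1.0, 0.003], [1.0, -0.015, 0.002], [0.002, 0.003, -1.0]]
force: [-0.2, -0.2, 7.8]
opening: 0.605
finger_force: 63.6
```

Emit:
{"api": "carry_out", "payload": {
  "xyz": [
    [0,0,-0.3],
    [0,0,-0.5],
    [0,0,-0.5],
    [0,0,-0.5],
    [0,0,-0.5],
    [0,0,-0.35],
    [-0.4,0.05,0],
    [-0.5,0.05,0]
  ],
  "spin": [0,0,0,0,0,0,0,0]
}}

```text
t: 4.15
tcp_pos: [0.5827, 0.2767, 0.241]
eef_rot: [[0.013, 1.0, 0.003], [1.0, -0.013, 0.002], [0.002, 0.003, -1.0]]
force: [0.8, -1.3, -1.2]
opening: 0.604
finger_force: 63.3
```

Emit:
{"api": "carry_out", "payload": {
  "xyz": [
    [-0.5,0.05,0],
    [-0.5,0.04,0],
    [-0.5,0.03,0],
    [-0.5,0,0],
    [-0.5,0,0],
    [-0.5,0,0],
    [-0.46,0,0],
    [-0.5,0,0]
  ],
  "spin": [0,0,0,0,0,0,0.008,0]
}}

```text
t: 4.95
tcp_pos: [0.5862, -0.0422, 0.2405]
eef_rot: [[0.032, 0.999, 0.002], [0.999, -0.032, -0.0], [0.0, 0.002, -1.0]]
force: [0.6, -0.0, -1.8]
opening: 0.6
finger_force: 63.3
```

Emit:
{"api": "carry_out", "payload": {
  "xyz": [
    [0,0,0],
    [0,0,0],
    [0,0,0],
    [0,0,0]
  ],
  "spin": [0,0,0,0]
}}

```text
t: 5.35
tcp_pos: [0.5863, -0.0399, 0.2396]
eef_rot: [[0.031, 1.0, 0.0], [1.0, -0.031, 0.0], [0.0, 0.0, -1.0]]
force: [0.4, -1.0, -2.3]
opening: 0.6
finger_force: 63.3
```

```bash
python3 - <<'E'
from h import *
s=manip.sense();ci=imaging.camera_info("wrist");cv2.imwrite("pics/w1.png",imaging.camera("wrist"))
np.savez("w1.npz",**ci)
print(s["tcp_pos"],s["joint_positions"],s["eef_rot"],s["force"])
E
```

```text
[ 0.5863 -0.0399  0.2396] [-3.8957 22.8783 13.8256 80.9251  0.0078 87.8749] [[ 0.0309  0.9995  0.0004]
 [ 0.9995 -0.0309  0.0001]
 [ 0.0001  0.0004 -1.    ]] [ 0.4088 -1.0002 -2.2509]
```

View pics/w1.png

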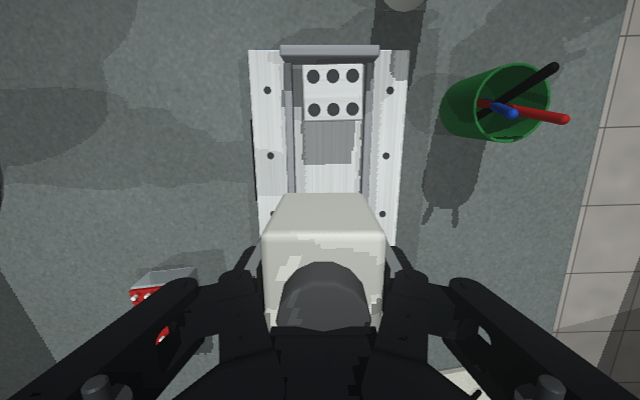

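The wrist view shows the platform's end corners at (248,50) and (409,50) and the end stop's top at (281–380, 45–60). The block's top spans (302–363, 65–121), and the held bottle is upright between the fingers.

```bash
python3 - <<'E'
from h import *
ci=dict(np.load("w1.npz")); im=cv2.imread("pics/w1.png")
for n,u,v,z in [("platL",248,50,.06),("platR",409,50,.06),("platL2",256,225,.06),("platR2",397,225,.06),("stopL",281,45,.1),("stopR",380,45,.1),("stopLin",281,60,.1),("stopRin",379,60,.1),("blk",302.5,66,.105),("blk",362.5,64.5,.105),("blk",364,119.5,.105),("blk",303.5,121,.105)]: print(n,ray(ci,u,v,z)[:2])
# platform outer edges by row
g=cv2.cvtColor(im,cv2.COLOR_BGR2GRAY).astype(int)
L=[];R=[]
for v in range(70,200,3):
    r=g[v]; a=[u for u in range(240,275) if r[u]>140 and r[u+2]>140]; b=[u for u in range(415,390,-1) if r[u]>140 and r[u-2]>140]
    if a:L.append(ray(ci,a[0]-.5,v,.06)[:2])
    if b:R.append(ray(ci,b[0]+.5,v,.06)[:2])
for Q in (L,R):
    Q=np.array(Q); p=np.polyfit(Q[:,1],Q[:,0],1); print(len(Q),np.polyval(p,[0,.1]),np.degrees(np.arctan(p[0])),np.std(Q[:,0]-np.polyval(p,Q[:,1])))
# block top by mask
m=(g[60:125,295:370]>150).astype(np.uint8); print(ray(ci,333.2,92.5,.105))
print("held bottle body-top",[ray(ci,u,v,.21+.07)[:2] for u,v in ((262,237),(385,237))])
E
```

```text
platL [0.5121 0.1024]
platR [0.6797 0.0972]
platL2 [ 0.502  -0.0913]
platR2 [ 0.675  -0.0967]
stopL [0.5519 0.0963]
stopR [0.6418 0.0935]
stopLin [0.551  0.0839]
stopRin [0.6411 0.0811]
blk [0.5708 0.0774]
blk [0.6253 0.0769]
blk [0.6271 0.0289]
blk [0.5693 0.0293]
44 [0.5079 0.511 ] 1.765632253810864 0.00033391001559217445
42 [0.6769 0.6772] 0.18596742766416524 0.0029334537003543864
[0.5982 0.0539 0.105 ]
held bottle body-top [array([ 0.5623, -0.0153]), array([ 0.611 , -0.0168])]
```

Emit:
{"api": "carry_out", "payload": {
  "xyz": [
    [0.25,0.04,0],
    [0.25,0.033,0],
    [0,0,0.5],
    [0,0,0.5],
    [0,0,0.4],
    [0,0,0.3],
    [0,0,0.1],
    [0,0,0]
  ],
  "spin": [0,0,0,0,0,0,0,0]
}}

```text
t: 6.2
tcp_pos: [0.5929, -0.0006, 0.0948]
eef_rot: [[0.032, 1.0, -0.001], [1.0, -0.032, 0.0], [-0.0, -0.001, -1.0]]
force: [-0.4, 0.7, -1.0]
opening: 0.603
finger_force: 63.3
```

Emit:
{"api": "carry_out", "payload": {
  "xyz": [
    [0,0,0],
    [0,0,0],
    [0,0,0.02],
    [0,0,0]
  ],
  "spin": [0,0,0,0]
}}

```text
t: 6.6
tcp_pos: [0.5936, -0.0011, 0.0941]
eef_rot: [[0.032, 0.999, 0.001], [0.999, -0.032, 0.0], [0.0, 0.001, -1.0]]
force: [0.2, -0.5, -2.4]
opening: 0.602
finger_force: 63.3
```

Emit:
{"api": "carry_out", "payload": {
  "xyz": [
    [0,0,0.03],
    [0,0,0.01],
    [0,0,0]
  ],
  "spin": [0,0,0]
}}

```text
t: 6.9
tcp_pos: [0.5932, -0.0011, 0.0903]
eef_rot: [[0.032, 0.999, -0.0], [0.999, -0.032, 0.0], [-0.0, -0.0, -1.0]]
force: [-0.3, -0.0, -1.3]
opening: 0.605
finger_force: 63.3
```

Emit:
{"api": "carry_out", "payload": {
  "xyz": [
    [0,0,0.015],
    [0,0,0],
    [0,0,0]
  ],
  "spin": [0,0,0]
}}

```text
t: 7.2
tcp_pos: [0.5934, -0.0011, 0.0895]
eef_rot: [[0.032, 0.999, 0.0], [0.999, -0.032, -0.0], [-0.0, 0.0, -1.0]]
force: [-2.4, -0.2, 4.6]
opening: 0.601
finger_force: 63.7
```

Emit:
{"api": "carry_out", "payload": {
  "xyz": [
    [0,0,0],
    [0,0,0],
    [0,0,0],
    [0,0,0],
    [0,0,0],
    [0,0,0]
  ],
  "spin": [0,0,0,0,0,0],
  "jaw": 0
}}

```text
t: 7.8
tcp_pos: [0.5934, -0.0011, 0.0893]
eef_rot: [[0.032, 0.999, 0.0], [0.999, -0.032, 0.0], [0.0, 0.0, -1.0]]
force: [-0.8, 0.3, 0.2]
opening: 1.0
finger_force: 0.0
```

Emit:
{"api": "carry_out", "payload": {
  "xyz": [
    [0,0,-0.2],
    [0,0,-0.4],
    [0,0,-0.5],
    [0,0,-0.5],
    [0,0,-0.4],
    [0,0,0]
  ],
  "spin": [0,0,0,0,0,0]
}}

```text
t: 8.4
tcp_pos: [0.595, -0.0011, 0.2538]
eef_rot: [[0.032, 0.999, 0.007], [0.999, -0.032, -0.0], [0.0, 0.007, -1.0]]
force: [-0.2, 0.1, -0.4]
opening: 1.001
finger_force: 0.0
```

Emit:
{"api": "carry_out", "payload": {
  "xyz": [
    [0.436,-0.394,0],
    [0.436,-0.394,0],
    [0.436,-0.394,0],
    [0.436,-0.394,0],
    [0.436,-0.394,0],
    [0.436,-0.394,0],
    [0.436,-0.394,0],
    [0,0,0]
  ],
  "spin": [0,0,0,0,0,0,0,0]
}}

```text
t: 9.2
tcp_pos: [0.3774, 0.2532, 0.2489]
eef_rot: [[0.027, 1.0, -0.001], [1.0, -0.027, 0.001], [0.001, -0.001, -1.0]]
force: [0.1, -0.3, -0.1]
opening: 1.0
finger_force: 0.0
```

```bash
python3 - <<'E'
from h import *
s=manip.sense();ci=imaging.camera_info("wrist");w=imaging.camera("wrist");t=imaging.camera("top");ct=imaging.camera_info("top")
np.savez("w2.npz",**ci)
o=np.vstack([w,cv2.resize(t[145:245,290:450],(640,400),interpolation=cv2.INTER_CUBIC)])
cv2.imwrite("pics/w2.png",cv2.resize(o,(480,600)))
cv2.imwrite("pics/w2raw.png",w)
print(s["tcp_pos"],s["eef_rot"],s["joint_positions"])
print(proj(ci,[.376,.30,.07]))
E
```

```text
[0.3774 0.2532 0.2489] [[ 0.027   0.9996 -0.001 ]
 [ 0.9996 -0.027   0.0007]
 [ 0.0007 -0.001  -1.    ]] [ 33.8145   6.7027  -6.0332  77.2876   0.065  125.3614]
[321.2473 141.4329]
```

View pics/w2.png

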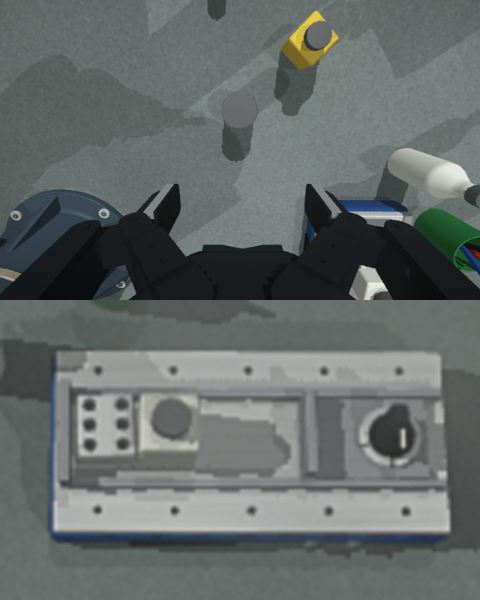

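The bottle stands square beside the block, and the jar's lid is at full-resolution (319,147) with nothing close to it.

```bash
python3 - <<'E'
from h import *
ci=dict(np.load("w2.npz"));w=cv2.imread("pics/w2raw.png")
h=cv2.cvtColor(w,cv2.COLOR_BGR2GRAY)[115:180,285:355]
c=cv2.HoughCircles(cv2.GaussianBlur(h,(3,3),0),cv2.HOUGH_GRADIENT,1,50,param1=60,param2=8,minRadius=20,maxRadius=30);print(c)
for u,v in [(319,147)]+([] if c is None else [(c[0,0,0]+285,c[0,0,1]+115)]): print(u,v,ray(ci,u,v,.07), rel([*ray(ci,u,v,.07)[:2],.025])/.08)
print(ray(ci,424,48,.09))
E
```

```text
[[[34.5 30.5 24.9]]]
319 147 [0.3733 0.2939 0.07  ] [ 0.5382 -0.0994  2.7985]
319.5 145.5 [0.3739 0.2955 0.07  ] [ 0.5591 -0.0923  2.7984]
[0.4787 0.3877 0.09  ]
```

Emit:
{"api": "carry_out", "payload": {
  "xyz": [
    [0.28,-0.05,0],
    [0.27,-0.045,0],
    [0,0,0.5],
    [0,0,0.5],
    [0,0,0.5],
    [0,0,0.5],
    [0,0,0.5],
    [0,0,0.3]
  ],
  "spin": [0,0,0,0,0,0,0,0]
}}

```text
t: 10.1
tcp_pos: [0.3741, 0.2921, 0.0223]
eef_rot: [[0.034, 0.999, -0.002], [0.999, -0.034, -0.002], [-0.002, -0.002, -1.0]]
force: [0.7, 0.4, -0.1]
opening: 1.001
finger_force: 0.0
```

Emit:
{"api": "carry_out", "payload": {
  "xyz": [
    [0,0,0],
    [0,0,0],
    [0,0,0],
    [0,0,0],
    [0,0,0],
    [0,0,0],
    [0,0,0],
    [0,0,0]
  ],
  "spin": [0,0,0,0,0,0,0,0],
  "jaw": 1
}}

```text
t: 10.9
tcp_pos: [0.3753, 0.2948, 0.0264]
eef_rot: [[0.032, 0.999, 0.002], [0.999, -0.032, 0.001], [0.001, 0.002, -1.0]]
force: [0.4, -1.8, 9.2]
opening: 0.64
finger_force: 64.0
```

Emit:
{"api": "carry_out", "payload": {
  "xyz": [
    [0,0,-0.3],
    [0,0,-0.5],
    [0,0,-0.5],
    [0,0,-0.5],
    [0,0,-0.5],
    [0,0,-0.45],
    [-0.3,0.2,0],
    [-0.495,0.316,0]
  ],
  "spin": [0,0,0,0,0,0,0,0]
}}

```text
t: 11.7
tcp_pos: [0.414, 0.2304, 0.2468]
eef_rot: [[0.029, 1.0, 0.002], [1.0, -0.029, 0.002], [0.002, 0.002, -1.0]]
force: [1.2, 0.2, -1.9]
opening: 0.643
finger_force: 64.1
```

Emit:
{"api": "carry_out", "payload": {
  "xyz": [
    [-0.495,0.316,0],
    [-0.495,0.316,0],
    [-0.495,0.316,0],
    [-0.495,0.316,0],
    [-0.495,0.316,0],
    [-0.495,0.316,0],
    [-0.495,0.316,0],
    [-0.19,0.112,0]
  ],
  "spin": [0,0,0,0,0,0,0,0]
}}

```text
t: 12.5
tcp_pos: [0.5913, -0.0724, 0.245]
eef_rot: [[0.035, 0.999, -0.0], [0.999, -0.035, -0.001], [-0.001, -0.0, -1.0]]
force: [0.2, 1.4, -1.5]
opening: 0.646
finger_force: 64.2
```

Emit:
{"api": "carry_out", "payload": {
  "xyz": [
    [0,0,0],
    [0,0,0],
    [0,0,0]
  ],
  "spin": [0,0,0]
}}

```text
t: 12.8
tcp_pos: [0.5898, -0.068, 0.2456]
eef_rot: [[0.031, 1.0, 0.0], [1.0, -0.031, 0.0], [0.0, 0.0, -1.0]]
force: [-0.4, -0.1, -2.2]
opening: 0.64
finger_force: 64.2
```

```bash
python3 - <<'E'
from h import *
s=manip.sense();ci=imaging.camera_info("wrist");w=imaging.camera("wrist")
np.savez("w3.npz",**ci); cv2.imwrite("pics/w3.png",w)
print(s["tcp_pos"],s["eef_rot"],s["force"],rel([.5913,-.068,.0894])/.08)
E
```

```text
[ 0.5898 -0.068   0.2456] [[ 0.0314  0.9995  0.0002]
 [ 0.9995 -0.0314  0.0001]
 [ 0.0001  0.0002 -1.    ]] [-0.3901 -0.0668 -2.1516] [-0.0004  0.018   1.9537]
```

View pics/w3.png

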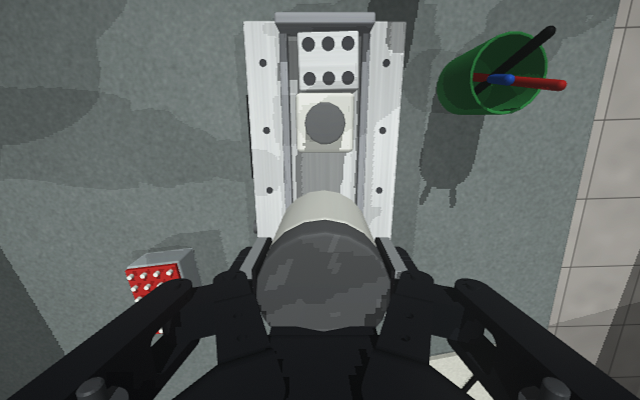

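The jar is held upright with its lid centred at (323,276). The bottle's cap is at (325,123), and the bottle is square and nearly touching the block.

```bash
python3 - <<'E'
from h import *
ci=dict(np.load("w3.npz"))
print("lid ctr",ray(ci,323,276,.2892),"front",ray(ci,323,219,.2892),"cap",ray(ci,325,123,.15),"bottle back",ray(ci,325,152,.13))
print(rel([.5913,-.068,.0894])/.08)
E
```

```text
lid ctr [ 0.5895 -0.0597  0.2892] front [ 0.5902 -0.0356  0.2892] cap [ 0.593  -0.0012  0.15  ] bottle back [ 0.5924 -0.0268  0.13  ]
[-0.0004  0.018   1.9537]
```

Emit:
{"api": "carry_out", "payload": {
  "xyz": [
    [-0.06,0.02,0],
    [0,0,0.4],
    [0,0,0.5],
    [0,0,0.5],
    [0,0,0.4],
    [0,0,0.1],
    [0,0,0],
    [0,0,0]
  ],
  "spin": [0,0,0,0,0,0,0,0]
}}

```text
t: 13.65
tcp_pos: [0.5925, -0.0737, 0.0951]
eef_rot: [[0.032, 0.999, 0.002], [0.999, -0.032, -0.0], [-0.0, 0.002, -1.0]]
force: [0.2, -0.2, -1.3]
opening: 0.641
finger_force: 64.1
```

Emit:
{"api": "carry_out", "payload": {
  "xyz": [
    [0,0,0.03],
    [0,0,0.02],
    [0,0,0]
  ],
  "spin": [0,0,0]
}}

```text
t: 13.95
tcp_pos: [0.5918, -0.0738, 0.0898]
eef_rot: [[0.032, 0.999, 0.001], [0.999, -0.032, -0.0], [-0.0, 0.001, -1.0]]
force: [-0.3, -0.5, -1.9]
opening: 0.641
finger_force: 64.1
```

Emit:
{"api": "carry_out", "payload": {
  "xyz": [
    [0,0,0.03],
    [0,0,0],
    [0,0,0]
  ],
  "spin": [0,0,0]
}}

```text
t: 14.25
tcp_pos: [0.5915, -0.0737, 0.0869]
eef_rot: [[0.032, 0.999, -0.0], [0.999, -0.032, 0.0], [0.0, -0.0, -1.0]]
force: [0.2, 0.6, -2.0]
opening: 0.641
finger_force: 64.1
```

Emit:
{"api": "carry_out", "payload": {
  "xyz": [
    [0,0,0.015],
    [0,0,0],
    [0,0,0]
  ],
  "spin": [0,0,0]
}}

```text
t: 14.55
tcp_pos: [0.5917, -0.0737, 0.0864]
eef_rot: [[0.032, 0.999, 0.001], [0.999, -0.032, -0.0], [-0.0, 0.001, -1.0]]
force: [-4.3, 0.9, 9.4]
opening: 0.644
finger_force: 65.1
```

Emit:
{"api": "carry_out", "payload": {
  "xyz": [
    [0,0,0],
    [0,0,0],
    [0,0,0],
    [0,0,0],
    [0,0,0],
    [0,0,0]
  ],
  "spin": [0,0,0,0,0,0],
  "jaw": 0
}}

```text
t: 15.15
tcp_pos: [0.5915, -0.0737, 0.0857]
eef_rot: [[0.032, 0.999, -0.0], [0.999, -0.032, 0.0], [0.0, -0.0, -1.0]]
force: [-0.0, 1.2, 0.7]
opening: 1.005
finger_force: 0.0
```

Emit:
{"api": "carry_out", "payload": {
  "xyz": [
    [0,0,-0.2],
    [0,0,-0.4],
    [0,0,-0.5],
    [0,0,-0.5],
    [0,0,-0.4],
    [0,0,0]
  ],
  "spin": [0,0,0,0,0,0]
}}

```text
t: 15.75
tcp_pos: [0.5932, -0.0739, 0.2502]
eef_rot: [[0.032, 0.999, 0.007], [0.999, -0.032, -0.001], [-0.001, 0.007, -1.0]]
force: [0.7, 0.3, -0.1]
opening: 1.0
finger_force: 0.0
```

Emit:
{"api": "carry_out", "payload": {
  "xyz": [
    [-0.4,0,0],
    [-0.5,0,0],
    [-0.5,0,0],
    [-0.5,0,0],
    [-0.3,0,0],
    [0,0,0],
    [0,0,0],
    [0,0,0]
  ],
  "spin": [0,0,0,0,0,0,0,0]
}}

```text
t: 16.55
tcp_pos: [0.5859, -0.2487, 0.2454]
eef_rot: [[0.032, 1.0, -0.0], [1.0, -0.032, 0.0], [0.0, -0.0, -1.0]]
force: [0.1, -0.2, -0.6]
opening: 0.998
finger_force: 0.0
```

```bash
python3 - <<'E'
from h import *
s=manip.sense();ci=imaging.camera_info("wrist");w=imaging.camera("wrist")
np.savez("w4.npz",**ci); cv2.imwrite("pics/w4.png",w)
print(s["tcp_pos"],s["eef_rot"],s["joint_positions"])
E
```

```text
[ 0.5859 -0.2487  0.2454] [[ 0.0316  0.9995 -0.0004]
 [ 0.9995 -0.0316  0.0004]
 [ 0.0004 -0.0004 -1.    ]] [-23.0095  29.5474  24.9246  85.4044   0.0113  68.7987]
```

View pics/w4.png

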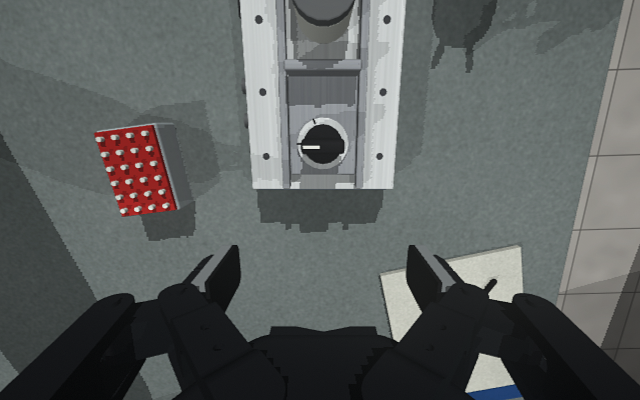

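The view shows the knob at (322,145) with its white pointer to the left (shaker -x) at (301–320,148). The clamp wall is at row ~60–70, the jar is ahead of it with a gap, and the tip box is off to the left.

```bash
python3 - <<'E'
from h import *
ci=dict(np.load("w4.npz"));w=cv2.imread("pics/w4.png");g=cv2.cvtColor(w,cv2.COLOR_BGR2GRAY)
ys,xs=np.where(g[140:156,303:320]>150);print("pointer px",xs.mean()+303,ys.mean()+140,ray(ci,xs.mean()+303,ys.mean()+140,.118))
print(g[118:172:2,330],g[142,290:352:3])
m=(g[115:175,290:355]<45).astype(np.uint8)
_,_,st,ce=cv2.connectedComponentsWithStats(m);i=1+np.argmax(st[1:,4]);print(st[i]+[290,115,0,0,0],ce[i]+[290,115])
print("disc ctr at .1",ray(ci,*(ce[i]+[290,115]),.1),ray(ci,*(ce[i]+[290,115]),.118))
print("wall",ray(ci,323,60,.1),ray(ci,323,70,.1), g[52:80,323])
print("plat end",ray(ci,253,188,.06),ray(ci,393,188,.06))
s=manip.sense()
E
```

```text
pointer px 311.0 147.0 [ 0.5753 -0.2036  0.118 ]
[155 195 195 199  43  37  38  38  37  38  33  36  40  39  39  38  37  34
  32  32  33  30  73 142 141 104  99] [104 133 132 182  30  38  38  39  39  39  39  39  40  40  40  40  42  40
 109 195 135]
[ 300  125   44   39 1133] [323.1659 143.6196]
disc ctr at .1 [ 0.5869 -0.2021  0.1   ] [ 0.587  -0.2008  0.118 ]
wall [ 0.5892 -0.125   0.1   ] [ 0.589  -0.1336  0.1   ] [107 107 108 106 107 107 105  74  88 100 100 102 100 101 101  99  96  88
  73  65  66  66  64  66  90 109 106 106]
plat end [ 0.5007 -0.2548  0.06  ] [ 0.6693 -0.2601  0.06  ]
```

Emit:
{"api": "carry_out", "payload": {
  "xyz": [
    [0.1,0,0],
    [0.1,0,0],
    [0,0,0],
    [0,0,0],
    [0,0,0],
    [0,0,0],
    [0,0,0],
    [0,0,0]
  ],
  "spin": [-0.07,-0.07,-0.07,-0.07,-0.07,-0.07,-0.07,-0.07]
}}

```text
t: 17.4
tcp_pos: [0.5854, -0.2326, 0.2458]
eef_rot: [[-0.912, 0.41, 0.0], [0.41, 0.912, -0.0], [-0.0, 0.0, -1.0]]
force: [1.0, 0.5, 0.8]
opening: 1.003
finger_force: 0.0
```

Emit:
{"api": "carry_out", "payload": {
  "xyz": [
    [0,0,0],
    [0,0,0],
    [0,0,0],
    [0,0,0],
    [0,0,0],
    [0,0,0]
  ],
  "spin": [-0.07,-0.07,-0.05,0,0,0]
}}

```text
t: 18.0
tcp_pos: [0.5853, -0.2333, 0.2458]
eef_rot: [[-0.999, 0.034, 0.0], [0.034, 0.999, -0.0], [-0.0, -0.0, -1.0]]
force: [0.8, -0.4, -0.9]
opening: 0.998
finger_force: 0.0
```

```bash
python3 - <<'E'
from h import *
s=manip.sense();R=s["eef_rot"]
print(s["tcp_pos"],s["joint_positions"],np.degrees(np.arctan2(R[1,1],R[0,1])),rel([.587,-.2035,.091])/.08)
E
```

```text
[ 0.5853 -0.2333  0.2458] [-21.7317  28.6029  23.4721  84.8641   0.001  -19.762 ] 88.0302307484053 [-0.0084  0.3729  1.9347]
```

Emit:
{"api": "carry_out", "payload": {
  "xyz": [
    [-0.01,0.37,0],
    [0,0,0.4],
    [0,0,0.5],
    [0,0,0.5],
    [0,0,0.3],
    [0,0,0.2],
    [0,0,0.03],
    [0,0,0]
  ],
  "spin": [0,0,0,0,0,0,0,0]
}}

```text
t: 18.8
tcp_pos: [0.5869, -0.204, 0.0915]
eef_rot: [[-0.999, 0.033, -0.0], [0.033, 0.999, 0.0], [0.0, 0.0, -1.0]]
force: [0.6, -0.5, 0.6]
opening: 1.001
finger_force: 0.0
```

Emit:
{"api": "carry_out", "payload": {
  "xyz": [
    [0,0,0],
    [0,0,0],
    [0,0,0],
    [0,0,0],
    [0,0,0],
    [0,0,0],
    [0,0,0],
    [0,0,0]
  ],
  "spin": [0,0,0,0,0,0,0,0],
  "jaw": 1
}}

```text
t: 19.6
tcp_pos: [0.5871, -0.2036, 0.0918]
eef_rot: [[-0.999, 0.032, 0.001], [0.032, 0.999, 0.001], [-0.001, 0.001, -1.0]]
force: [-2.1, 4.1, 5.5]
opening: 0.151
finger_force: 58.7
```

Emit:
{"api": "carry_out", "payload": {
  "xyz": [
    [0,0,0],
    [0,0,0],
    [0,0,0],
    [0,0,0]
  ],
  "spin": [0,0,0,0]
}}

```text
t: 20.0
tcp_pos: [0.5871, -0.2036, 0.0918]
eef_rot: [[-0.999, 0.032, 0.001], [0.032, 0.999, 0.001], [-0.001, 0.001, -1.0]]
force: [-1.4, 5.0, 5.7]
opening: 0.15
finger_force: 58.7
```

Emit:
{"api": "carry_out", "payload": {
  "xyz": [
    [0,0.04,0],
    [0,0.04,0],
    [0,0.04,0],
    [0,0.04,0],
    [0,0.04,0],
    [0,0.04,0],
    [0,0.04,0],
    [0,0.02,0]
  ],
  "spin": [0,0,0,0,0,0,0,0]
}}

```text
t: 20.8
tcp_pos: [0.5879, -0.1803, 0.0918]
eef_rot: [[-0.999, 0.032, 0.001], [0.032, 0.999, -0.001], [-0.001, -0.001, -1.0]]
force: [-1.9, -4.1, 5.7]
opening: 0.15
finger_force: 58.8
```

Emit:
{"api": "carry_out", "payload": {
  "xyz": [
    [0,0.03,0],
    [0,0.03,0],
    [0,0.03,0],
    [0,0.03,0],
    [0,0.03,0],
    [0,0.03,0],
    [0,0.03,0],
    [0,0,0]
  ],
  "spin": [0,0,0,0,0,0,0,0]
}}

```text
t: 21.6
tcp_pos: [0.5884, -0.1634, 0.0918]
eef_rot: [[-0.999, 0.032, 0.001], [0.032, 0.999, -0.001], [-0.001, -0.001, -1.0]]
force: [-2.2, -1.9, 6.8]
opening: 0.153
finger_force: 58.9
```

Emit:
{"api": "carry_out", "payload": {
  "xyz": [
    [0,0.02,0],
    [0,0.02,0],
    [0,0.02,0],
    [0,0,0]
  ],
  "spin": [0,0,0,0]
}}

```text
t: 22.0
tcp_pos: [0.5886, -0.1589, 0.0918]
eef_rot: [[-0.999, 0.032, 0.001], [0.032, 0.999, -0.001], [-0.001, -0.001, -1.0]]
force: [-1.9, -4.4, 6.1]
opening: 0.152
finger_force: 58.9
```

Emit:
{"api": "carry_out", "payload": {
  "xyz": [
    [0,0.015,0],
    [0,0.015,0],
    [0,0,0]
  ],
  "spin": [0,0,0]
}}

```text
t: 22.3
tcp_pos: [0.5887, -0.1568, 0.0918]
eef_rot: [[-0.999, 0.033, 0.0], [0.033, 0.999, -0.002], [-0.001, -0.002, -1.0]]
force: [-2.4, -5.9, 4.7]
opening: 0.156
finger_force: 59.0
```

Emit:
{"api": "carry_out", "payload": {
  "xyz": [
    [0,0.015,0],
    [0,0.015,0],
    [0,0,0]
  ],
  "spin": [0,0,0]
}}

```text
t: 22.6
tcp_pos: [0.5887, -0.1544, 0.0918]
eef_rot: [[-0.999, 0.033, 0.001], [0.033, 0.999, -0.002], [-0.001, -0.002, -1.0]]
force: [-2.1, -5.5, 4.7]
opening: 0.154
finger_force: 59.0
```

Emit:
{"api": "carry_out", "payload": {
  "xyz": [
    [0,0.015,0],
    [0,0.015,0],
    [0,0,0]
  ],
  "spin": [0,0,0]
}}

```text
t: 22.9
tcp_pos: [0.5888, -0.152, 0.0918]
eef_rot: [[-0.999, 0.033, 0.0], [0.033, 0.999, -0.002], [-0.001, -0.002, -1.0]]
force: [-2.3, -6.3, 5.3]
opening: 0.157
finger_force: 59.0
```

Emit:
{"api": "carry_out", "payload": {
  "xyz": [
    [0,0.015,0],
    [0,0.015,0],
    [0,0,0]
  ],
  "spin": [0,0,0]
}}

```text
t: 23.2
tcp_pos: [0.5888, -0.1511, 0.0918]
eef_rot: [[-0.999, 0.034, 0.0], [0.034, 0.999, -0.004], [-0.0, -0.004, -1.0]]
force: [-2.1, -16.3, 2.9]
opening: 0.15
finger_force: 58.9
```

Emit:
{"api": "carry_out", "payload": {
  "xyz": [
    [0,0.015,0],
    [0,0,0]
  ],
  "spin": [0,0]
}}

```text
t: 23.4
tcp_pos: [0.5888, -0.1509, 0.0918]
eef_rot: [[-0.999, 0.034, 0.0], [0.034, 0.999, -0.006], [-0.0, -0.006, -1.0]]
force: [-2.3, -22.8, 1.3]
opening: 0.152
finger_force: 59.0
```

Emit:
{"api": "carry_out", "payload": {
  "xyz": [
    [0,-0.012,0],
    [0,0,0],
    [0,0,0],
    [0,0,0],
    [0,0,0],
    [0,0,0],
    [0,0,0],
    [0,0,0]
  ],
  "spin": [0,0.05,0.06,0.06,0.06,0.06,0.06,0.06]
}}

```text
t: 24.2
tcp_pos: [0.5887, -0.1512, 0.0918]
eef_rot: [[-0.623, 0.782, 0.0], [0.782, 0.623, -0.005], [-0.004, -0.003, -1.0]]
force: [-3.9, -18.5, 4.8]
opening: 0.149
finger_force: 59.4
```

Emit:
{"api": "carry_out", "payload": {
  "xyz": [
    [0,0,0],
    [0,0,0],
    [0,0,0],
    [0,0,0],
    [0,0,0]
  ],
  "spin": [0.06,0.06,0.04,0,0]
}}

```text
t: 24.7
tcp_pos: [0.5885, -0.1513, 0.0918]
eef_rot: [[-0.336, 0.942, -0.0], [0.942, 0.336, -0.005], [-0.005, -0.002, -1.0]]
force: [-3.3, -19.4, 5.4]
opening: 0.152
finger_force: 59.6
```

Emit:
{"api": "carry_out", "payload": {
  "xyz": [
    [0,0,0],
    [0,0,0],
    [0,0,0],
    [0,0,0],
    [0,0,0],
    [0,0,0]
  ],
  "spin": [0,0,0,0,0,0],
  "jaw": 0
}}

```text
t: 25.3
tcp_pos: [0.5888, -0.1486, 0.0913]
eef_rot: [[-0.338, 0.941, -0.0], [0.941, 0.338, 0.0], [0.0, -0.0, -1.0]]
force: [-0.2, 0.0, -0.1]
opening: 0.998
finger_force: 0.0
```

Emit:
{"api": "carry_out", "payload": {
  "xyz": [
    [0,0,-0.2],
    [0,0,-0.4],
    [0,0,-0.5],
    [0,0,-0.5],
    [0,0,-0.4],
    [0,0,0]
  ],
  "spin": [0,0,0,0,0,0]
}}

```text
t: 25.9
tcp_pos: [0.5903, -0.149, 0.2559]
eef_rot: [[-0.338, 0.941, 0.006], [0.941, 0.338, -0.002], [-0.004, 0.005, -1.0]]
force: [-0.2, -0.9, 0.5]
opening: 1.005
finger_force: 0.0
```

Emit:
{"api": "carry_out", "payload": {
  "xyz": [
    [-0.4,-0.5,0],
    [-0.4,-0.5,0],
    [-0.3,-0.5,0],
    [-0.3,-0.5,0],
    [0,-0.2,0],
    [0,0,0],
    [0,0,0],
    [0,0,0]
  ],
  "spin": [0,0,0,0,0,0,0,0]
}}

```text
t: 26.7
tcp_pos: [0.463, -0.3107, 0.251]
eef_rot: [[-0.339, 0.941, -0.0], [0.941, 0.339, 0.0], [0.0, 0.0, -1.0]]
force: [0.8, 0.7, 0.2]
opening: 0.999
finger_force: 0.0
```

```bash
python3 - <<'E'
from h import *
s=manip.sense();w=imaging.camera("wrist");t=imaging.camera("top");sc=imaging.camera("scene")
a=cv2.resize(t[145:240,295:450],(800,490),interpolation=cv2.INTER_CUBIC)
cv2.imwrite("pics/fin.png",np.hstack([cv2.resize(t[150:240,300:450],(400,240),interpolation=cv2.INTER_CUBIC),cv2.resize(sc[160:310,150:400],(400,240),interpolation=cv2.INTER_CUBIC)]) if 0 else
 np.vstack([cv2.resize(t[155:235,300:450],(640,341),interpolation=cv2.INTER_CUBIC),np.hstack([cv2.resize(sc[175:305,200:400],(390,255),interpolation=cv2.INTER_CUBIC),cv2.resize(w,(250,255))])]))
print(s["tcp_pos"],s["force"])
E
```

```text
[ 0.463  -0.3107  0.251 ] [0.843  0.7207 0.223 ]
```

View pics/fin.png

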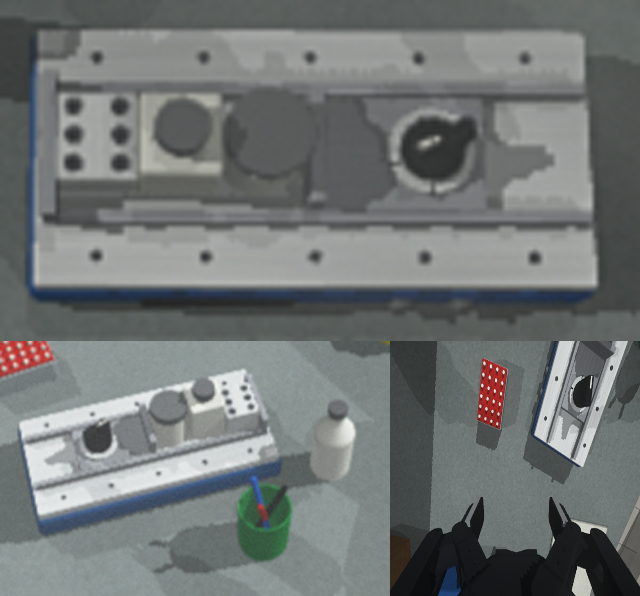

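The row is packed block, bottle, jar, clamp wall. The pointer has turned about 70° clockwise towards the end stop, and the bystanders haven't moved.

```bash
python3 -c "
from workcell import order
print(order.sign_off())"
```

```text
the job is handed in; nothing more can be done
None
```

I loaded the bottle and jar upright in the row with the block, pushed the clamp until the row stopped against the end stop, turned the knob about 68° clockwise to its locked position, and handed the job in at about 27 s.

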